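Re-zero the bench refractometer under its push-latch cover

TASK

Press down on the blue push-latch cover of the bench refractometer so that it pops open, press the green zero key underneath it all the way in, then swing the cover back down and press it until it latches shut by itself. Do it by touch alone, pressing and pushing with the fingers: do not lift, tip or shove the instrument, and leave the bottle, the beaker and the handheld refractometer where they are.

Things in the scene. Friction and masses are not known exactly. Their poses are not given: they have to be found in the camera images.
- refractometer: White bench instrument, 3 kg, loose on rubber feet; origin on the bench beneath it, z up. Housing: x -115 to +85, y -62 to +68 mm, 85 mm high to the rim round the cover; display at the -x end. The cover's hinge line runs along x at y = +45 mm, height 85 mm. Under the cover is a well 102 mm (x) by 86 mm (y), 17 mm deep, centred at x = +20, y = +6 mm
- cover (a joint): Hinge angle of the blue cover, rad: about 0 latched shut, level; -0.14 pressed in to its stop; 2.1 fully open, leaning 30 degrees past upright towards the instrument's +y. Push-push latch: press the shut cover in past -0.12 (7 mm at the press spot, under 10 N), let go: a spring (under 2 N) swings it fully open in 1.5 s. Swing it down, press past -0.12, let go: it latches
- press_spot (a point): Centre of the round black rubber pad, 26 mm across, on the cover's upper face, where it is pressed; 60 mm from the hinge line; while latched at x = +20, y = -15 mm, height 91 mm in the instrument's frame. Moves with the cover
- cover_edge (a point): Middle of the cover's free edge, 78 mm from the hinge line; the cover is a blue plate 96 mm wide along the hinge, 6 mm thick, with a steel latch tongue 37 mm long beneath, near the free edge. Moves with the cover
- cover_hinge (a point): Point on the hinge line at the middle of the cover's width (x = +20, y = +45 mm, height 85 mm in the instrument's frame). Its axes are the cover's: x along the hinge, and while shut parallel to the instrument's
- zero_key (a joint): Travel (m) of the green zero key, 0 released, 0.005 fully in; straight down, sprung, 1.5 N at first and 4 N fully in; springs back when released
- zero_key_top (a point): Centre of the top of the round green zero key, 28 mm across, in the middle of the well (x = +20, y = 0 mm in the instrument's frame), its top 78 mm above the bench, 7 mm below the rim. Hidden while the cover is shut
- bottle: Amber dropper bottle with black cap, 42 mm across, 85 mm high, loose; origin at the centre of its underside
- beaker: Clear glass beaker, 60 mm across, 75 mm high, loose; origin at the centre of its underside
- pocket_scope: Handheld refractometer lying on its two small feet along its x, 148 mm long, 36 mm high, loose; origin on the bench under its middle
Things that resemble listed ones, but are neither listed nor needed, are in the scene too. What is shaped like the refractometer but red or yellow is not meant.

How it is judged:
By the outcome, as a careful person would: the job done as asked, in the order asked, and still so for the second after the job is handed in, with the robot touching nothing.
It also fails if it takes over 64 s, if anything falls off the work surface, if the arm or the gripper's body presses on something with over 40 N, if the wrist force passes 120 N, or if a joint passes its speed limit or range.

ROBOT

A 7-joint arm with a two-finger parallel gripper is mounted at the origin on the work surface. World frame = base frame: x ahead of the robot, y to its left, z up, the work surface at z = 0. Lengths are in m, angles in rad, forces in N, time in s.
With the tool pointing down it reaches from about 0.35 to 0.9 m from the base axis. Payload 8.1 kg.
Tool frame: the origin (TCP) lies on the centre line of the jaws, within the pads' length; the fingertips stand 19 mm ahead of it and the grasp point (between the pads) is the TCP (arm.tip_reach is the distance from the TCP to the fingertips, in m); z points along the fingers, y is the line along which they close (so a half turn about z gives the same grasp; the last joint's range is limited). The gripper opens to 92 mm and grips with 3 to 60 N. Pads are 19 mm wide; open, the fingers measure 130 mm over their backs; the gripper's body (75 mm by 190 mm) begins 47 mm behind the grasp point.
Start: joints at [1.084, 0.434, 0.025, 1.573, -0.012, 1.134, -0.075], TCP at [0.234, -0.58, 0.246] pointing down, gripper open.
Joint ranges: [-2.62, 2.62], [-0.44, 2.09], [-1.27, 1.32], [0.08, 2.57], [-1.32, 4.46], [0.12, 2], [-2.74, 2.74]. Speed limits (rad/s): [2.22, 2.22, 3.01, 3.01, 3.14, 3.14, 3.14].

INTERFACE

Orientations are given as a rotation vector (axis times angle).
In Python, from cell import arm gives the robot as it stands.
- The arm moves only by the tool arm_command, never from a script. Its argument "targets" is a list that holds one entry, the list of rows, each a list of 6 numbers: the shift along the tool's x, y, z in m, then the turn, a rotation vector about the tool's x, y, z in rad. A call has 1 to 10 rows; each row shifts and turns the commanded pose from where the row before left it, along the tool's axes as they then stand; what a row does not reach is not made up. A row lasts 1/8 s, in which the tool goes at most 62.5 mm and 10.7 degrees, less where a joint would pass 70% of its speed; a pose out of reach is approached as far as the arm can. A call with a gripper value outside its range is refused whole. "jaw" is the finger opening in m, from 0 to 0.0918, set as the call begins (left out, the last holds). The fingers move at their own pace and stop on an object; "newtons" is the grip in N (left out, the last holds). Time passes only in rows, so rows that do not move let the fingers close. It gives the time, the measured TCP pose, the force, the opening and the grip force at its end, in the units of the state.
- arm.observe(): the state, without advancing time (a new reading comes with each control period).
- arm.get_image(name): name is "side" or "top" or "wrist"; returns a dict with "pixels" (400x640x3 uint8, red, green, blue), "z_map" (400x640 float32, m along the optical axis (not along the pixel's ray), 0 where there is no reading), "fx", "fy", "cx", "cy" (pixels), "xyz" and "rotation" of the camera in the world; the wrist camera has in their place "T_tool_cam" (4x4, takes a point from camera to tool coordinates, whose origin is the TCP and whose axes are the flange's). Camera axes: x right, y down, z forward; pixel columns grow to the right and rows downward; lengths in m; the calibration is good to about 2 mm. A picture is of the moment at which its call begins: read the wrist's pose just before it.
- arm.sign_off(): hands the job in; it is judged then, once.
The state is a dict: "clock": time; "joints": joint angles; "dq": joint speeds; "joint_efforts": joint torques, N m; "position": TCP position; "ee_rot": TCP orientation; "force": force on the tool from outside, world axes, zero at the start; "ft_torque": the same for the moment, N m; "width": opening from 0.0 (shut) to 1.0 (fully open); "gripper_force": force on a finger pad.
Only numpy, scipy, OpenCV 4.12 (cv2) and the standard library are available. Lean on these libraries where they do the work, as an engineer would, in place of code of your own. Each camera call takes 0.05 s, during which the arm holds its last target. There are 200 camera calls.

## Working session

There is one attempt and no reset: what is moved stays moved. The work goes in short steps, Python scripts to look and compute and a tool call to move; the robot and the scene stay as the last step left them, time stands still between calls to the robot, and variables do not carry over. Pictures are saved under pics/ and viewed, at most 10 in all, crops included, and the job is handed in when it is done.

Besides the shell and the picture viewer there is one more tool, called after "Request:" as name(argument=value, ...), one argument or row to a line, values as JSON. arm_command: Moves the arm, as the interface text tells. Its arguments: {"type":"object","properties":{"targets":{"type":"array","items":{"type":"array","items":{"type":"array","items":{"type":"number"}}}},"jaw":{"type":"number"},"newtons":{"type":"number"}},"required":["targets"]}

```bash
mkdir -p pics
cat > h.py <<'E'
import numpy as np, cv2
from scipy.spatial.transform import Rotation as R
from cell import arm
def shot(n):
    s=arm.observe(); im=arm.get_image(n)
    if 'T_tool_cam' in im:
        T=np.eye(4); T[:3,:3]=R.from_rotvec(s['ee_rot']).as_matrix(); T[:3,3]=s['position']; T=T@np.array(im['T_tool_cam'])
    else:
        T=np.eye(4); r=np.array(im['rotation']); T[:3,:3]=r if r.shape==(3,3) else R.from_rotvec(r).as_matrix(); T[:3,3]=im['xyz']
    im['T']=T; return im
def pts(im):
    z=im['z_map']; v,u=np.mgrid[:400,:640]
    c=np.stack([(u-im['cx'])/im['fx']*z,(v-im['cy'])/im['fy']*z,z],-1)
    return c@im['T'][:3,:3].T+im['T'][:3,3]
def save(im,f,crop=None,k=1):
    p=im['pixels'][:,:,::-1]
    if crop: p=p[crop[1]:crop[3],crop[0]:crop[2]]
    cv2.imwrite('pics/'+f,cv2.resize(p,None,fx=k,fy=k))
E
python3 - <<'E'
from h import *
for n in('top','side'):
    im=shot(n); save(im,n+'1.png'); print(n,im['xyz'],im['rotation'],im['fx'])
print(arm.observe())
E
```

```text
top [ 0.3823627  -0.02245798  1.15310883] [-2.1582764   2.13461569 -0.19590045] 434.34608037675565
side [-0.01212833  0.65081989  1.17673234] [-0.97210779  2.5784595  -0.91962558] 517.9194795069559
{'clock': 0.1, 'joints': array([ 1.08442316,  0.43512729,  0.0249555 ,  1.57401831, -0.01160729,
        1.1340167 , -0.07513903]), 'dq': array([ 0.00056445, -0.001109  , -0.00026362, -0.00210851,  0.00152589,
        0.00021886, -0.00134175]), 'joint_efforts': array([ 2.85915274e-03, -6.69131184e+01,  9.87672396e-01, -3.15143037e+01,
       -6.05239347e-02,  3.75187676e-02,  8.79027675e-05]), 'position': array([ 0.23381054, -0.57913772,  0.24503467]), 'ee_rot': array([-3.08261398e+00, -5.98728377e-01,  6.02193733e-04]), 'force': array([ 0.658665  ,  0.8674474 , -0.04507498]), 'ft_torque': array([-0.05641548,  0.00875321, -0.00735266]), 'gripper_force': 0.0, 'width': 1.0006344254625965}
```

View pics/top1.png

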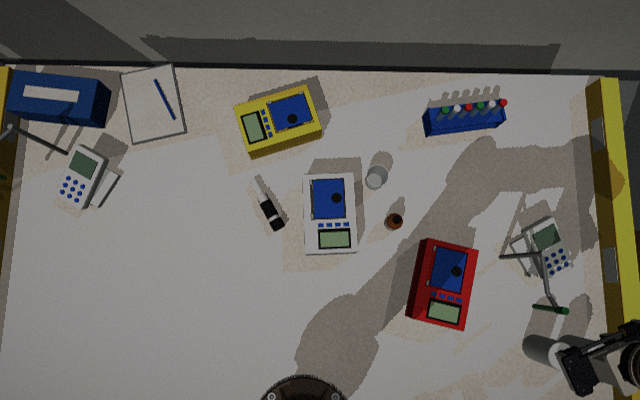

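View pics/side1.png

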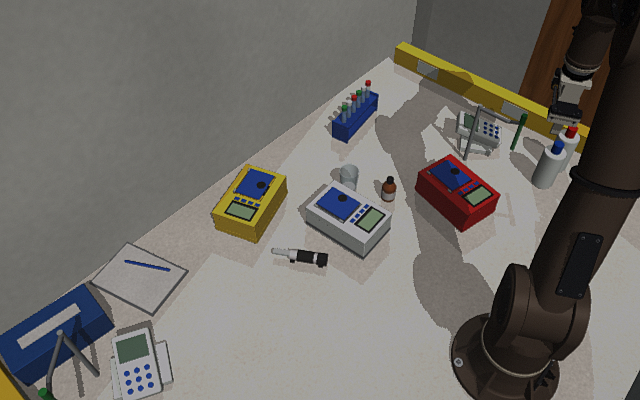

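The top view shows three candidates: white at (330,213), yellow at (278,120) and red at (443,283). The white one is the one meant, since red and yellow are excluded. Its display faces the robot and its pad is at about (337,198), on the right of the cover, so the instrument's +x is roughly world +x and the hinge is on the left. The beaker is at (376,177), the bottle at (393,221) and the handheld at (268,205).

Run:
```python
from h import *
im=shot('top'); save(im,'topc.png',(240,150,420,270),4); P=pts(im)
p=im['pixels'].astype(int); r,g,b=p[...,0],p[...,1],p[...,2]
box=np.zeros((400,640),bool); box[165:262,295:362]=1
blue=box&(b>r+60)&(b>g+30)
n,l,st,c=cv2.connectedComponentsWithStats(blue.astype(np.uint8))
k=1+np.argmax(st[1:,4]); m=l==k
print('cover',st[k],c[k],np.median(P[m],0),P[m].mean(0))
rc=cv2.minAreaRect(np.argwhere(cv2.morphologyEx(m.astype(np.uint8),cv2.MORPH_CLOSE,np.ones((15,15))))[:,::-1].astype(np.float32)); print(rc)
for q in cv2.boxPoints(rc):
    d=np.array([(q[0]-im['cx'])/im['fx'],(q[1]-im['cy'])/im['fy'],1]); d=im['T'][:3,:3]@d; o=im['T'][:3,3]; print(q,o+d*(0.091-o[2])/d[2])
dark=box&(p.max(2)<45); dark[:, :]&=True; dark[:185]=0; dark[212:]=0; dark[:,:328]=0; dark[:,347:]=0
print('pad',dark.sum(),np.argwhere(dark).mean(0)[::-1],P[dark].mean(0))
w=box&(p.min(2)>150)&(P[...,2]>.07)
rc=cv2.minAreaRect(P[w][:,:2].astype(np.float32)*1000);print('house',rc, np.median(P[w][:,2]))
```

```text
cover [ 313  179   31   39 1019] [327.42296369 198.29244357] [ 0.56105482 -0.05409223  0.09126167] [ 0.56236647 -0.0551915   0.09434544]
((328.111328125, 198.0603790283203), (37.7469482421875, 29.49387550354004), 87.51044464111328)
[312.55847 179.84528] [ 0.60903824 -0.01781907  0.091     ]
[342.02454 178.56415] [ 0.61333171 -0.09146344  0.091     ]
[343.66418 216.27548] [ 0.51833357 -0.0957131   0.091     ]
[314.19812 217.55661] [ 0.51428373 -0.02308955  0.091     ]
pad 97 [337.96907216 197.83505155] [ 0.56482686 -0.08172569  0.08787968]
house ((505.8292541503906, -61.78223419189453), (242.29244995117188, 127.44329071044922), 3.116257905960083) 0.08463175905374754
```

View pics/topc.png

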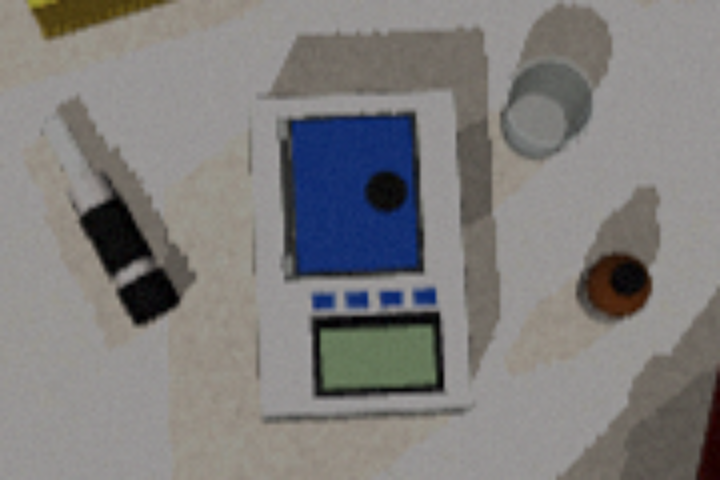

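The crop confirms the white instrument, with the hinge at its left edge, the pad at crop (386,191), i.e. about (337,198) in the full view, and the display towards the robot. Its yaw is about 0.05 rad. The pad is at about (0.565, -0.0825), so next I go above it with the jaws closed.

Request:
arm_command(
  targets=[
    [[0.049,-0.034,0,0,0,0],[0.049,-0.034,0,0,0,0],[0.049,-0.034,0,0,0,0],[0.049,-0.034,0,0,0,0],[0.049,-0.034,0,0,0,0],[0.049,-0.034,0,0,0,0],[0.049,-0.034,0,0,0,0],[0.049,-0.034,0,0,0,0],[0.049,-0.034,0,0,0,0],[0.049,-0.034,0,0,0,0]],
  ],
  jaw=0,
)

```text
clock: 1.4
position: [0.5618, -0.0793, 0.2457]
ee_rot: [3.084, 0.598, -0.0]
force: [0.3, -0.4, 0.9]
width: 0.01
gripper_force: 0.0
```

Request:
arm_command(
  targets=[
    [[0,0,0,0,0,-0.18],[0,0,0,0,0,-0.18],[0,0,0,0,0,-0.18],[0,0,0,0,0,-0.18],[0,0,0,0,0,-0.18],[0,0,0,0,0,-0.18],[0,0,0,0,0,-0.16],[0,0,0,0,0,0],[0,0,0,0,0,0]],
  ],
)

```text
clock: 2.52
position: [0.561, -0.081, 0.2456]
ee_rot: [-2.166, -2.275, 0.0]
force: [-0.2, -1.0, 0.2]
width: 0.007
gripper_force: 0.0
```

Run:
```python
from h import *
im=shot('wrist'); save(im,'w1.png'); s=arm.observe(); print(s['clock'],s['position'],s['width'],s['force'],s['joints']); print(R.from_rotvec(s['ee_rot']).as_matrix().round(3)); print(im['T'].round(3))
P=pts(im);p=im['pixels'].astype(int);r,g,b=p[...,0],p[...,1],p[...,2]
m=((b>r+60)&(b>g+30)&(abs(P[...,2]-.091)<.012)).astype(np.uint8)
n,l,st,c=cv2.connectedComponentsWithStats(m);k=1+np.argmax(st[1:,4]);print(st[k])
cs,_=cv2.findContours((l==k).astype(np.uint8),cv2.RETR_CCOMP,cv2.CHAIN_APPROX_NONE)
cs=sorted(cs,key=cv2.contourArea)[::-1][:2]
for q in cs:
    rc=cv2.minAreaRect(np.array([P[v,u,:2]*1000 for u,v in q[:,0]],np.float32)); print(rc,cv2.boxPoints(rc).round(1).tolist())
```

```text
2.575 [ 0.56103264 -0.08088603  0.24563544] 0.005810963111526128 [0.60006541 0.28545698 0.39023083] [ 0.3998174   0.38728898 -0.47787757  1.68725217  0.19475404  1.11461299
 -0.08417674]
[[-0.05   0.999 -0.   ]
 [ 0.999  0.05  -0.   ]
 [-0.    -0.    -1.   ]]
[[ 0.999  0.047  0.013  0.558]
 [ 0.049 -0.968 -0.248 -0.015]
 [ 0.001  0.248 -0.969  0.384]
 [ 0.     0.     0.     1.   ]]
[ 523    5   89  128 8143]
((788.3394775390625, 44.52766418457031), (75.901123046875, 94.8602523803711), 19.06488609313965) [[737.0, 77.0], [768.0, -12.699999809265137], [839.7000122070312, 12.100000381469727], [808.7000122070312, 101.80000305175781]]
((770.8554077148438, 38.33628845214844), (27.877880096435547, 27.210222244262695), 28.453956604003906) [[752.0999755859375, 43.70000076293945], [765.0999755859375, 19.700000762939453], [789.5999755859375, 33.0], [776.5999755859375, 56.900001525878906]]
```

View pics/w1.png

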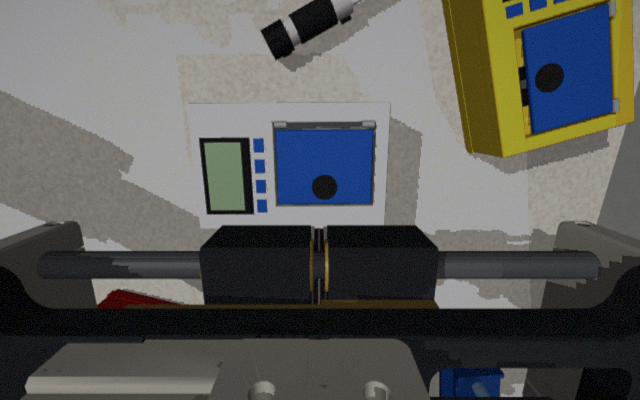

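The wrist view shows the white instrument at (190-390, 102-228), with its cover at (274-376, 122-207) and its pad at (325,187). The yellow decoy at top right fooled my mask, so I'll measure again inside a box.

Run:
```python
from h import *
im=shot('wrist'); s=arm.observe(); P=pts(im);p=im['pixels'].astype(int);r,g,b=p[...,0],p[...,1],p[...,2]
m=((b>r+60)&(b>g+30)).astype(np.uint8); m[:,:268]=0;m[:,384:]=0;m[:110]=0;m[215:]=0
n,l,st,c=cv2.connectedComponentsWithStats(m);k=1+np.argmax(st[1:,4])
cs,_=cv2.findContours((l==k).astype(np.uint8),cv2.RETR_CCOMP,cv2.CHAIN_APPROX_NONE)
def ray(u,v,h=.091):
    d=im['T'][:3,:3]@np.array([(u-im['cx'])/im['fx'],(v-im['cy'])/im['fy'],1]);o=im['T'][:3,3];return (o+d*(h-o[2])/d[2])[:2]*1000
for q in sorted(cs,key=cv2.contourArea)[::-1][:2]:
    rc=cv2.minAreaRect(np.array([ray(u,v) for u,v in q[:,0]],np.float32)); print(rc,cv2.boxPoints(rc).round(1).tolist())
c=np.array(rc[0])/1000
Rm=R.from_rotvec(s['ee_rot']).as_matrix(); print('pad in tool (mm)',1000*Rm.T@(np.r_[c,.091]-s['position']), np.median(P[180:195,318:332,2]))
```

```text
((565.991455078125, -55.939090728759766), (95.23159790039062, 73.43460083007812), 2.8556699752807617) [[516.5999755859375, -21.600000381469727], [520.2999877929688, -95.0], [615.4000244140625, -90.19999694824219], [611.7000122070312, -16.899999618530273]]
((567.0667724609375, -75.8864517211914), (26.600788116455078, 27.06438636779785), 2.8504064083099365) [[553.0999755859375, -63.0], [554.5, -90.0999984741211], [581.0, -88.69999694824219], [579.7000122070312, -61.70000076293945]]
pad in tool (mm) [  4.65562944   6.27065861 154.66513607] 0.09256508952501025
```

Request:
arm_command(
  targets=[
    [[0.004,0.005,0.04,0,0,0],[0,0,0.04,0,0,0],[0,0,0.03,0,0,0],[0,0,0.015,0,0,0],[0,0,0.005,0,0,0],[0,0,0,0,0,0]],
  ],
)

```text
clock: 3.38
position: [0.5664, -0.0765, 0.1164]
ee_rot: [2.162, 2.279, 0.001]
force: [0.2, 0.2, 0.3]
width: 0.008
gripper_force: 0.0
```

Request:
arm_command(
  targets=[
    [[0,0,0.002,0,0,0],[0,0,0.002,0,0,0],[0,0,0.002,0,0,0],[0,0,0,0,0,0]],
  ],
)

```text
clock: 3.88
position: [0.5662, -0.0768, 0.1099]
ee_rot: [2.162, 2.279, 0.0]
force: [0.8, -0.2, 1.6]
width: 0.008
gripper_force: 0.9
```

Request:
arm_command(
  targets=[
    [[0,0,0.002,0,0,0],[0,0,0.002,0,0,0],[0,0,0.002,0,0,0],[0,0,0.001,0,0,0],[0,0,0,0,0,0]],
  ],
)

```text
clock: 4.5
position: [0.566, -0.0766, 0.1027]
ee_rot: [2.162, 2.279, 0.0]
force: [1.6, -2.1, 3.4]
width: 0.001
gripper_force: 1.5
```

Request:
arm_command(
  targets=[
    [[0,0,0.001,0,0,0],[0,0,0,0,0,0]],
  ],
)

```text
clock: 4.75
position: [0.5661, -0.0766, 0.102]
ee_rot: [2.162, 2.279, 0.0]
force: [-0.1, -1.3, 6.3]
width: 0.003
gripper_force: 3.2
```

Pressed past the latch point with force rising, so I let go: lift well clear and let it swing.

Request:
arm_command(
  targets=[
    [[0,0,-0.03,0,0,0],[-0.005,0,-0.06,0,0,0],[-0.005,0,-0.06,0,0,0],[0,0,0,0,0,0],[0,0,0,0,0,0],[0,0,0,0,0,0],[0,0,0,0,0,0],[0,0,0,0,0,0],[0,0,0,0,0,0],[0,0,0,0,0,0]],
  ],
)

```text
clock: 6.0
position: [0.5664, -0.0865, 0.2516]
ee_rot: [-2.162, -2.279, 0.0]
force: [0.8, -0.3, 0.2]
width: 0.007
gripper_force: 0.0
```

Request:
arm_command(
  targets=[
    [[0,0,0,0,0,0],[0,0,0,0,0,0],[0,0,0,0,0,0],[0,0,0,0,0,0]],
  ],
)

```text
clock: 6.5
position: [0.5664, -0.0866, 0.2518]
ee_rot: [2.162, 2.279, 0.0]
force: [0.4, -0.1, -0.6]
width: 0.005
gripper_force: 0.0
```

Run:
```python
from h import *
im=shot('wrist'); save(im,'w2.png'); s=arm.observe(); print(s['clock'],s['position'],s['force'])
P=pts(im);p=im['pixels'].astype(int);r,g,b=p[...,0],p[...,1],p[...,2]
m=((g>r+40)&(g>b+20)).astype(np.uint8);m[225:]=0
n,l,st,c=cv2.connectedComponentsWithStats(m)
Rm=R.from_rotvec(s['ee_rot']).as_matrix()
for k in range(1,n):
    if st[k,4]>30:
        u,v=c[k]; d=im['T'][:3,:3]@np.array([(u-im['cx'])/im['fx'],(v-im['cy'])/im['fy'],1]);o=im['T'][:3,3];q=o+d*(.078-o[2])/d[2]
        print(st[k],c[k],q,np.median(P[l==k],0),'tool',Rm.T@(q-s['position']))
```

```text
6.55 [ 0.56638321 -0.08656241  0.25172732] [ 0.15874076 -0.79613429 -0.34059523]
[307 151  25  25 495] [318.95151515 163.3030303 ] [ 0.56620517 -0.0599606   0.078     ] [ 0.56612506 -0.06008048  0.07764118] tool [0.02658503 0.00123446 0.1737256 ]
```

View pics/w2.png

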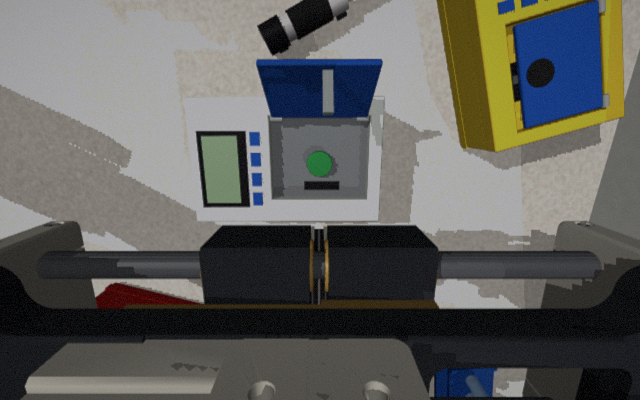

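The cover is fully open at (258-382, 60-118), and the green key is visible at (319,163). Next I press the key.

Request:
arm_command(
  targets=[
    [[0.026,0.001,0,0,0,0],[0,0,0.05,0,0,0],[0,0,0.05,0,0,0],[0,0,0.035,0,0,0],[0,0,0.015,0,0,0],[0,0,0.004,0,0,0],[0,0,0,0,0,0]],
  ],
)

```text
clock: 7.42
position: [0.5668, -0.0605, 0.0987]
ee_rot: [2.161, 2.278, 0.002]
force: [0.2, 0.1, -0.0]
width: 0.007
gripper_force: 0.0
```

Request:
arm_command(
  targets=[
    [[0,0,0.002,0,0,0],[0,0,0.002,0,0,0],[0,0,0.001,0,0,0],[0,0,0.001,0,0,0],[0,0,0,0,0,0]],
  ],
)

```text
clock: 8.05
position: [0.5671, -0.0606, 0.0924]
ee_rot: [2.161, 2.278, 0.002]
force: [3.1, -0.1, 5.6]
width: 0.005
gripper_force: 2.6
```

Request:
arm_command(
  targets=[
    [[0,0,0.001,0,0,0],[0,0,0.001,0,0,0],[0,0,0,0,0,0]],
  ],
)

```text
clock: 8.43
position: [0.5671, -0.0605, 0.0919]
ee_rot: [2.16, 2.277, 0.002]
force: [-3.5, -0.6, 23.5]
width: 0.006
gripper_force: 11.9
```

Key bottomed, with 23.5 N on the stop. Next I rise over the cover and come down behind it.

Request:
arm_command(
  targets=[
    [[0,0,-0.03,0,0,0],[0,0,-0.055,0,0,0],[0,0,-0.05,0,0,0],[0.045,0,0,0,0,0],[0.045,0,0,0,0,0],[0.04,0,0,0,0,0],[0,0,0.04,0,0,0],[0,0,0.035,0,0,0],[0,0,0,0,0,0]],
  ],
)

```text
clock: 9.55
position: [0.5566, 0.0686, 0.1471]
ee_rot: [-2.159, -2.277, 0.009]
force: [0.3, -0.1, -0.0]
width: 0.001
gripper_force: 0.0
```

Run:
```python
from h import *
s=arm.observe(); print(s['clock'],s['position'],s['force'])
im=shot('side'); save(im,'s2.png',(270,120,450,270),4)
```

```text
9.55 [0.55660597 0.06856441 0.1471025 ] [ 0.34493554 -0.09421615 -0.02293839]
```

View pics/s2.png

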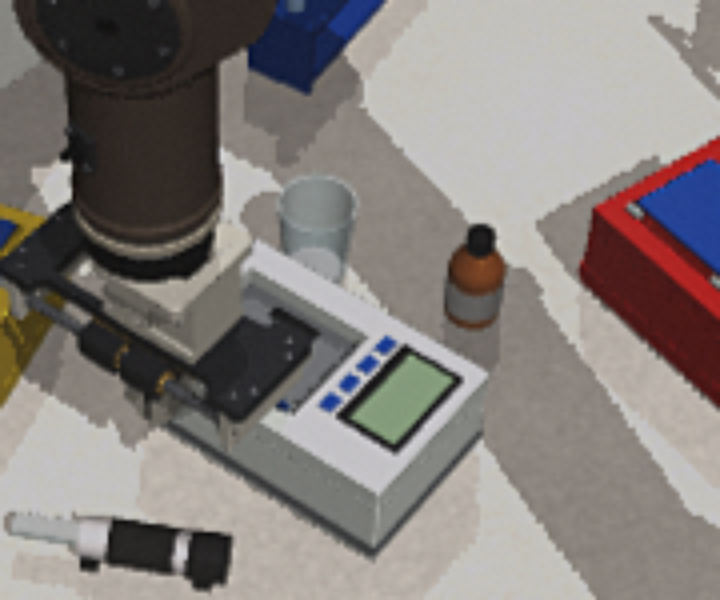

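The side crop shows the fingers behind the open cover, with the bottle, beaker and handheld undisturbed. Next I push the cover over, following its arc.

Request:
arm_command(
  targets=[
    [[-0.015,0,0,0,0,0],[-0.015,0,0,0,0,0],[-0.013,0,0,0,0,0],[-0.013,0,0,0,0,0],[-0.012,0,-0.002,0,0,0],[0,0,0,0,0,0]],
  ],
)

```text
clock: 10.35
position: [0.5627, -0.0002, 0.1517]
ee_rot: [2.164, 2.277, -0.001]
force: [0.0, 0.1, 0.3]
width: 0.005
gripper_force: 0.3
```

Request:
arm_command(
  targets=[
    [[-0.009,0,-0.002,0,0,0],[-0.009,0,-0.002,0,0,0],[-0.01,0,0.001,0,0,0],[-0.009,0,0.002,0,0,0],[-0.01,0,0.005,0,0,0],[-0.01,0,0.005,0,0,0],[0,0,0,0,0,0]],
  ],
)

```text
clock: 11.22
position: [0.5655, -0.0572, 0.1421]
ee_rot: [-2.164, -2.277, 0.002]
force: [-0.1, 0.2, 1.3]
width: 0.007
gripper_force: 0.6
```

Run:
```python
from h import *
s=arm.observe(); print(s['clock'],s['position'],s['force'])
im=shot('wrist'); save(im,'w3.png')
```

```text
11.225 [ 0.56551864 -0.05721464  0.142087  ] [-0.08808221  0.19116048  1.29043841]
```

View pics/w3.png

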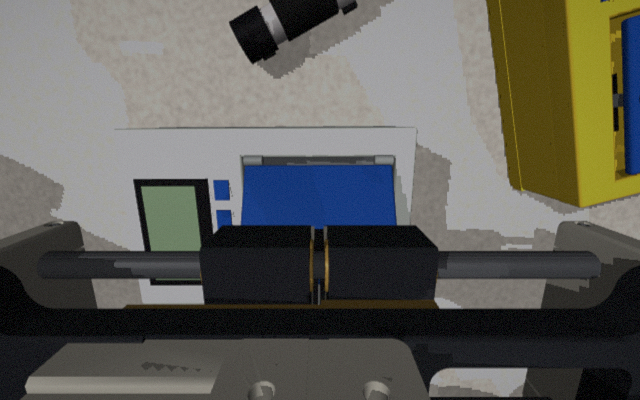

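The cover, at (243-395, 165-228), is held under the fingers at about 30°. Next I carry on down and press.

Request:
arm_command(
  targets=[
    [[-0.006,0,0.006,0,0,0],[-0.005,0,0.007,0,0,0],[-0.004,0,0.006,0,0,0],[-0.003,0,0.006,0,0,0],[0,0,0.005,0,0,0],[0,0,0,0,0,0]],
  ],
)

```text
clock: 12.02
position: [0.5666, -0.0742, 0.1122]
ee_rot: [2.162, 2.279, -0.001]
force: [0.7, -0.4, 0.8]
width: 0.008
gripper_force: 0.6
```

Request:
arm_command(
  targets=[
    [[0,0,0.002,0,0,0],[0,0,0.002,0,0,0],[0,0,0.002,0,0,0],[0,0,0.002,0,0,0],[0,0,0.001,0,0,0],[0,0,0.001,0,0,0],[0,0,0,0,0,0]],
  ],
)

```text
clock: 12.9
position: [0.5667, -0.0737, 0.1028]
ee_rot: [2.162, 2.279, -0.0]
force: [-1.4, -2.7, 3.9]
width: 0.003
gripper_force: 2.4
```

Request:
arm_command(
  targets=[
    [[0,0,0.001,0,0,0],[0,0,0.0005,0,0,0],[0,0,0,0,0,0]],
  ],
)

```text
clock: 13.28
position: [0.5668, -0.0736, 0.1018]
ee_rot: [2.162, 2.279, -0.0]
force: [-2.0, -3.7, 10.3]
width: 0.009
gripper_force: 5.0
```

Pressed to the stop, so I release and check.

Request:
arm_command(
  targets=[
    [[0,0,-0.01,0,0,0],[0,0,-0.03,0,0,0],[-0.005,0,-0.06,0,0,0],[-0.005,0,-0.05,0,0,0],[0,0,0,0,0,0],[0,0,0,0,0,0],[0,0,0,0,0,0],[0,0,0,0,0,0],[0,0,0,0,0,0],[0,0,0,0,0,0]],
  ],
)

```text
clock: 14.52
position: [0.5672, -0.0835, 0.251]
ee_rot: [-2.162, -2.279, 0.0]
force: [0.2, -1.6, -0.7]
width: 0.005
gripper_force: 0.0
```

Run:
```python
from h import *
s=arm.observe(); print(s['clock'],s['position'],s['force'])
im=shot('wrist'); save(im,'w4.png'); P=pts(im)
print(np.median(P[183:192,320:330,2]),P[130:200:15,300,2])
```

```text
14.525 [ 0.56716801 -0.08347942  0.25095789] [ 0.18233058 -1.55714819 -0.7224955 ]
0.09263838597321869 [0.09125336 0.08971154 0.0905891  0.09255439 0.09290514]
```

View pics/w4.png

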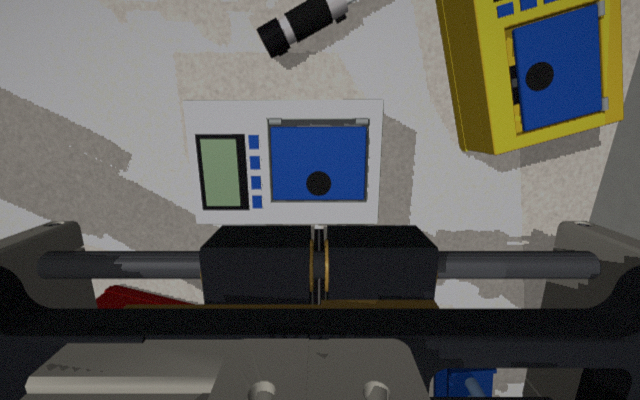

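The cover is shut and level, with its pad at (319,183) at 92 mm. It has stayed down for over a second after release, and the instrument has not moved.

```bash
python3 -c "
from cell import arm
print(arm.sign_off())"
```

```text
the job is handed in; nothing more can be done
None
```

The cover popped open, the zero key was pressed fully in, and the cover is latched shut again; the job was handed in at about 14.5 s with the arm clear of everything.

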